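# Park the kiln probe in its slotted well

### The job

Take the kiln's temperature probe out of its wooden cradle, first stand it tip down in the mouth of the slotted well with its cross-pin resting across the brass collar, and let go of it. Then take it again by its orange head and turn it about its own length until the cross-pin finds the slot and it sinks fully home to the floor of the well. Leave it standing there, released, and leave the pots, props and wooden block around it where they stand.

Things in the scene. Friction and masses are not known exactly. Their poses are not given: they have to be found in the camera images.
- probe_mid (a point): middle of the loose kiln probe (about 0.16 kg, 245 mm long). Its z axis runs along the probe from tip to head, its y axis along the cross-pin. From the tip: white cone for 12 mm, round white sheath 14 mm in diameter up to 205 mm, orange round head 30 mm in diameter up to 245 mm. At the start it lies level in the cradle, tip away from the robot, cross-pin level
- probe_tip (a point): the pointed tip of the probe, on its axis, 122.5 mm from probe_mid; same axes
- probe_pin (a point): centre of the steel cross-pin through the sheath, 70 mm from the tip: a rod 5 mm thick and 30 mm from end to end along its y axis, so it sticks out 8 mm on two opposite sides
- probe_head (a point): centre of the probe's orange head, on its axis, 227 mm from the tip; same axes
- well_mouth (a point): centre of the fixed well's mouth, at the top of its brass collar, 110 mm above the table. The well is a dark steel cup 72 mm across, rim 2 mm above the collar, on a teal foot 104 mm across. The collar has a square bore 16 mm wide for the sheath and one straight slot 8.4 mm wide across its full width and 34 mm deep for the cross-pin; the bore goes down to the well's floor
- well_seat (a point): centre of the well's flat floor, 12 mm above the table, where the tip rests when fully home. The collar does not turn in use, but its slot points a different way each time, which these axes do NOT tell: find it by eye or touch. Off the slot, the pin stands on the collar, tip 42 mm above the table; in line (within about 0.1 rad) the probe can sink 30 mm further, tip on the floor
- cradle_mid (a point): fixed wooden cradle: two V-shaped rests 14 mm long, at +90 and -60 mm along its x axis, reaching 1 mm above the lying probe's axis, on a base plate 200 x 74 x 10 mm. This point lies between them on the probe's axis, 60 mm above the table, 112 mm from the probe's tip at the start; x points along the probe towards its tip
- mug_slate: bystander: slate-blue mug, 72 mm across, 75 mm tall; origin at the centre of its underside, z up
- vase_white: bystander: white two-handled vase, 86 mm across, 130 mm tall; origin at the centre of its underside, z up
- vase_tan: bystander: tan two-handled vase, 86 mm across, 130 mm tall; origin at the centre of its underside, z up
- bowl: bystander: slate-blue bowl, 108 mm across, 55 mm tall; origin at the centre of its underside, z up
- prop_tall: bystander: cream kiln prop, a standing cylinder 36 mm across, 100 mm tall; origin at the centre of its underside, z up
- prop_short: bystander: cream kiln prop, a standing cylinder 40 mm across, 70 mm tall; origin at the centre of its underside, z up
- paddle_block: bystander: dark wooden paddle block 90 x 50 x 30 mm; origin at the centre of its underside, z up
There are look-alikes about, which are no part of the job. Leave any purple or red look-alike of the part that bears probe_mid alone.

How it is judged:
By the outcome, as a careful person would: the job done as asked, in the order asked, and still so for the second after the job is handed in, with the robot touching nothing.
It also fails if it takes over 72 s, if anything falls off the work surface, if the arm or the gripper's body presses on something with over 40 N, if the wrist force passes 120 N, or if a joint passes its speed limit or range.

### The arm

A 6-joint arm with a two-finger parallel gripper is mounted at the origin on the work surface. World frame = base frame: x ahead of the robot, y to its left, z up, the work surface at z = 0. Lengths are in mm, angles in rad, forces in N, time in s.
With the tool pointing down it reaches from about 275 to 1000 mm from the base axis. Payload 8.4 kg.
Tool frame: the origin (TCP) lies at the very end of the fingers, on their centre line; the grasp point (between the pads) lies behind it (r.grip_point_offset is the x of the grasp point in the tool frame, in mm); x points along the fingers, z is the direction in which the jaws open and shut, and the axes are right-handed (so a half turn about x gives the same grasp; the last joint's range is limited). The gripper opens to 85 mm and grips with 20 to 120 N. Pads are 22 mm wide; open, the fingers measure 114 mm over their backs; the gripper's body (76 mm by 85 mm) begins 54 mm behind the grasp point. The pads swing forward as they close: fully open they stand 13 mm farther back than shut.
Start: joints at [-1.163, 0.353, 1.633, -0, 1.155, -0.002], TCP at [249.015, -573.253, 231.281] pointing down, gripper open.
Joint ranges: [-2.63, 2.63], [-0.92, 2.1], [0.06, 2.66], [-1.3, 4.44], [0, 2.69], [-3.02, 3.02]. Speed limits (rad/s): [2.22, 2.22, 2.79, 3.14, 3.14, 3.14].

### API

Orientations are given as [roll, pitch, yaw] about the fixed x, y, z axes, in that order (R = Rz(yaw) Ry(pitch) Rx(roll)).
In Python, from rig import r, vision, order gives the robot as it stands. The module is installed in compiled form; this text tells all that it offers.
- The arm moves only by the tool step_arm, never from a script. Its argument "rows" is a list of rows, each a list of 7 numbers: the shift along the world's x, y, z in mm, then the turn, a rotation vector about the world's x, y, z in rad, then the finger opening in mm, from 0 to 85.4. A call has exactly 8 rows; each row is the pose to reach, as a shift and turn from the pose measured when the call began; what a row does not reach only later rows make up. A row lasts 1/8 s, in which the tool goes at most 62.5 mm and 10.7 degrees, less where a joint would pass 70% of its speed; a pose out of reach is approached as far as the arm can. A call with a gripper value outside its range is refused whole. The fingers move at their own pace and stop on an object; "force" is the grip in N (left out, the last holds). Time passes only in rows, so rows that repeat a pose let the fingers close, or fill a call up. It gives the time, the measured TCP pose, the force and the opening at its end, in the units of the state.
- r.sense(): the state, without advancing time (a new reading comes with each control period).
- vision.grab_frame(name): name is "scene" or "top" or "wrist"; returns (picture, depth): 384x512x3 uint8, red, green, blue; 384x512 float32, mm along the optical axis (not along the pixel's ray), 0 where there is no reading.
- vision.camera_info(name): a dict with "K" (3x3 intrinsics, pixels), "distortion" ([k1, k2, p1, p2, k3] as OpenCV has them; the pictures are not rectified), "origin" and "attitude" of the camera in the world; the wrist camera has in their place "tool_from_camera" (4x4, takes a point from camera to tool coordinates, whose origin is the TCP and whose axes are the tool frame's). Camera axes: x right, y down, z forward; pixel columns grow to the right and rows downward; lengths in mm; the calibration is good to about 2 mm. A picture is of the moment at which its call begins: read the wrist's pose just before it. camera_info takes no time and is no camera call.
- order.sign_off(): hands the job in, once; it reports no verdict.
The state is a dict: "clock": time; "qpos": joint angles; "qvel": joint speeds; "joint_efforts": joint torques, N m; "eef_pos": TCP position; "tcp_rot": TCP orientation; "contact_force": force on the tool from outside, world axes, zero at the start; "wrist_torque": the same for the moment, N m; "opening": opening from 0.0 (shut) to 1.0 (fully open).
Only numpy, scipy, OpenCV 4.12 (cv2) and the standard library are available. Lean on these libraries where they do the work, as an engineer would, in place of code of your own. Each camera call takes 0.05 s, during which the arm holds its last target.

## Working session

There is one attempt and no reset: what is moved stays moved. The work goes in short steps, Python scripts to look and compute and a tool call to move; the robot and the scene stay as the last step left them, time stands still between calls to the robot, and variables do not carry over. Pictures are saved under pics/ and viewed, and the job is handed in when it is done.

Besides the shell and the picture viewer there is one more tool, called in YAML: its name, and indented under it one key for each argument. step_arm: Moves the arm, as the interface text tells. Its arguments: {"type":"object","properties":{"rows":{"type":"array"},"force":{"type":"number"}},"required":["rows"]}

```bash
mkdir -p pics; cat > h.py <<'E'
import numpy as np, cv2
from rig import r, vision, order
from scipy.spatial.transform import Rotation as Ro
def cam(name):
    c=vision.camera_info(name); return c
def grab(name,save=None):
    s=r.sense(); p,d=vision.grab_frame(name)
    if save: cv2.imwrite('pics/'+save,p[:,:,::-1])
    np.savez('last_%s.npz'%name,p=p,d=d,pos=s['eef_pos'],rot=s['tcp_rot'])
    return p,d,s
E
python3 - <<'E'
from h import *
s=r.sense(); print(s); print(r.grip_point_offset)
for n in ['scene','top','wrist']:
    print(vision.camera_info(n)); grab(n,n+'0.png')
E
```

```text
{'clock': 0.0, 'qpos': array([-1.16340308e+00,  3.53658660e-01,  1.63414283e+00,  2.27166461e-05,
        1.15517611e+00, -2.44845734e-03]), 'qvel': array([-1.12286184e-03, -1.02524083e-03, -9.40093362e-04,  4.09428736e-04,
        7.84509304e-05,  1.05170566e-03]), 'joint_efforts': array([-1.93879554e-03, -6.05267429e+01, -3.42061186e+01, -4.14688111e-05,
        9.57976881e-03, -2.34238911e-05]), 'eef_pos': array([ 248.83110454, -572.81411667,  230.55138628]), 'tcp_rot': array([3.12414831, 1.56941123, 1.9631845 ]), 'contact_force': array([ 0.04617428, -0.04550009, -0.3805688 ]), 'wrist_torque': array([-0.00277833,  0.03108412, -0.00782724]), 'opening': 0.9992086400508455}
-18.700000000000003
{'K': array([[494.77747926,   0.        , 259.54862857],
       [  0.        , 494.77747926, 194.50310471],
       [  0.        ,   0.        ,   1.        ]]), 'distortion': array([-0.03957079,  0.        ,  0.        ,  0.        ,  0.        ]), 'origin': array([1384.85585504,  628.67653235, 1117.87212928]), 'attitude': array([-2.32639887, -0.00728422,  2.20742916])}
{'K': array([[383.434404
[... 254 characters left out ...]
14.60723242, 1110.78741802]), 'attitude': array([-3.11234619,  0.00341931, -1.54288692])}
{'K': array([[334.91945591,   0.        , 250.42797545],
       [  0.        , 334.91945591, 192.3034697 ],
       [  0.        ,   0.        ,   1.        ]]), 'distortion': array([-0.08751044,  0.        ,  0.        ,  0.        ,  0.        ]), 'tool_from_camera': array([[ 1.60920611e-03, -2.66853660e-01,  9.63735718e-01,
        -1.43525430e+02],
       [-1.76022072e-05, -9.63736973e-01, -2.66853979e-01,
         6.83793496e+01],
       [ 9.99998705e-01,  4.12459176e-04, -1.55554864e-03,
        -1.00679321e+00],
       [ 0.00000000e+00,  0.00000000e+00,  0.00000000e+00,
         1.00000000e+00]])}
```

View pics/scene0.png

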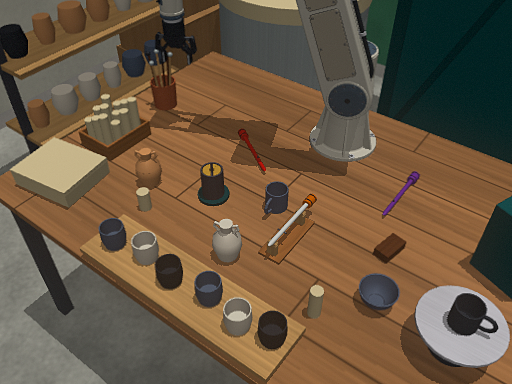

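View pics/top0.png

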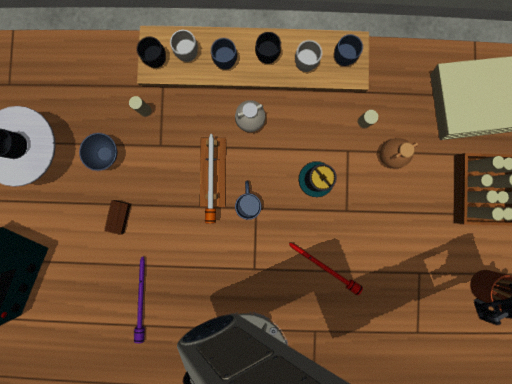

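The scene has three probes: white with an orange head in the cradle, top (211,180) and scene (292,222); red, top (325,268); purple, top (141,300). The white one in the cradle fits the description. I'll enlarge it and measure it, along with the well at top (320,178).

```bash
cat >> h.py <<'E'
def pose(name,L=None):
    c=vision.camera_info(name)
    if name=='wrist':
        T=c['tool_from_camera']; Rt=Ro.from_euler('xyz',L['rot']).as_matrix()
        return c, Rt@T[:3,:3], Rt@T[:3,3]+L['pos']
    return c, Ro.from_euler('xyz',c['attitude']).as_matrix(), np.array(c['origin'])
def rays(name,uv,L=None):
    c,R,o=pose(name,L)
    q=cv2.undistortPoints(np.array(uv,float).reshape(-1,1,2),c['K'],c['distortion'])[:,0]
    return o,(R@np.c_[q,np.ones(len(q))].T).T
def onz(name,uv,z,L=None):
    o,d=rays(name,uv,L); return o+d*((z-o[2])/d[:,2])[:,None]
def pts(name,uv,L):
    o,d=rays(name,uv,L); uv=np.array(uv,int).reshape(-1,2)
    return o+d*L['d'][uv[:,1],uv[:,0]][:,None]
def proj(name,X,L=None):
    c,R,o=pose(name,L); 
    return cv2.projectPoints(((np.array(X,float).reshape(-1,3)-o)@R),np.zeros(3),np.zeros(3),c['K'],c['distortion'])[0][:,0]
E
python3 - <<'E'
from h import *
L=np.load('last_top.npz'); p=L['p']
a=cv2.resize(p[100:240,180:280],None,fx=4,fy=4,interpolation=2)
b=cv2.resize(p[150:210,290:350],None,fx=6.6667,fy=6.6667,interpolation=2)
im=np.zeros((560,800,3),np.uint8); im[:,:400]=a; im[:400,400:]=b
cv2.imwrite('pics/crop1.png',im[:,:,::-1])
hsv=cv2.cvtColor(p,cv2.COLOR_RGB2HSV)
def mask(lo,hi,box):
    m=cv2.inRange(hsv,lo,hi); k=np.zeros_like(m); x0,y0,x1,y1=box; k[y0:y1,x0:x1]=m[y0:y1,x0:x1]; return k
for nm,lo,hi,box,z in [('orange',(3,180,130),(20,255,255),(195,195,225,235),60),('white',(0,0,140),(180,70,255),(200,120,225,215),60),('collar',(18,120,100),(35,255,255),(295,155,345,205),110),('teal',(75,100,20),(100,255,255),(290,150,350,205),8)]:
    m=mask(lo,hi,box); ys,xs=np.nonzero(m)
    if len(xs)==0: print(nm,'none'); continue
    c=[xs.mean(),ys.mean()]
    print(nm,len(xs),c,xs.min(),xs.max(),ys.min(),ys.max(),onz('top',c,z), np.median(pts('top',np.c_[xs,ys],L),0))
E
```

```text
orange 196 [np.float64(210.95408163265307), np.float64(206.69897959183675)] 200 224 195 223 [[429.2308893  102.07492343  60.        ]] [435.21501399 103.79830407  10.548273  ]
white 296 [np.float64(210.19932432432432), np.float64(171.90878378378378)] 208 212 134 208 [[524.62669264 107.1113028   60.        ]] [522.68409891 106.48253691  64.54255072]
collar 320 [np.float64(322.475), np.float64(177.08125)] 312 333 166 188 [[ 516.0145736  -192.75341414  110.        ]] [ 516.06986252 -193.96806507  108.702094  ]
teal 331 [np.float64(309.7009063444109), np.float64(181.0060422960725)] 299 330 162 196 [[ 509.71412259 -174.26851359    8.        ]] [ 500.58068695 -167.82642977   11.00539999]
```

View pics/crop1.png

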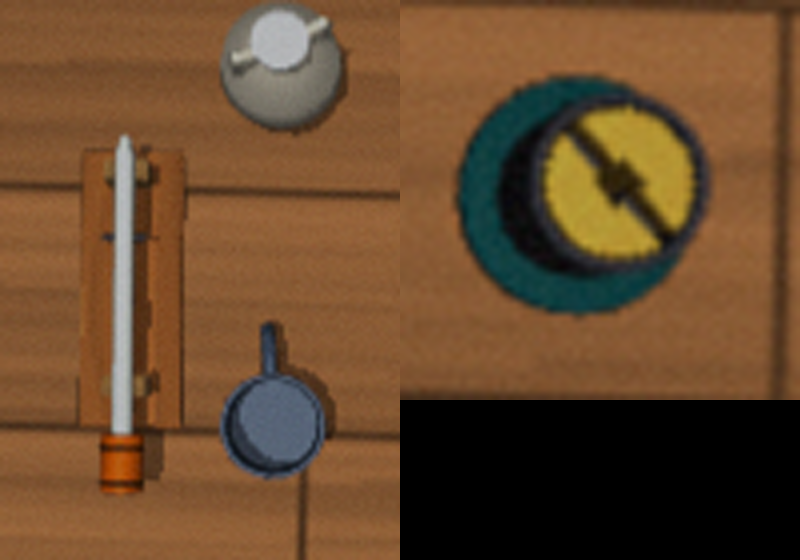

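View pics/wrist0.png

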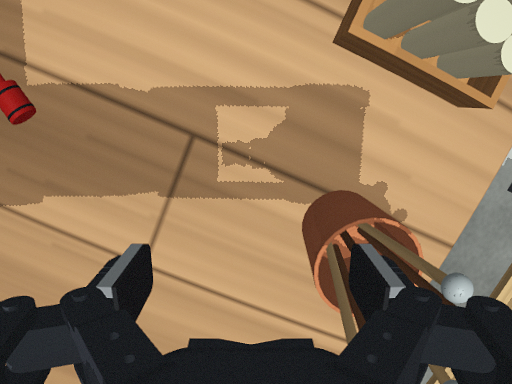

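Crop: the white sheath and orange head lie in the cradle, with the steel pin at crop (124,238). The well is at right, its slot running from crop (570,125) to (668,240). Next I fit the probe axis and the slot.

```bash
python3 - <<'E'
from h import *
L=np.load('last_top.npz'); p=L['p']; hsv=cv2.cvtColor(p,cv2.COLOR_RGB2HSV)
m=cv2.inRange(hsv,(0,0,140),(180,70,255)); k=np.zeros_like(m); k[130:212,204:218]=m[130:212,204:218]
ys,xs=np.nonzero(k); P=onz('top',np.c_[xs,ys],62)
vx,vy,x0,y0=cv2.fitLine(P[:,:2].astype(np.float32),cv2.DIST_HUBER,0,.01,.01).ravel()
if vx<0: vx,vy=-vx,-vy
print('axis yaw',np.arctan2(vy,vx),'pt',x0,y0)
t=(P[:,0]-x0)*vx+(P[:,1]-y0)*vy; print('ends',(x0+vx*t.min(),y0+vy*t.min()),(x0+vx*t.max(),y0+vy*t.max()),t.max()-t.min())
o=cv2.inRange(hsv,(3,180,100),(20,255,255)); o[:207]=0;o[:,:202]=0;o[:,219:]=0;o[226:]=0
yy,xx=np.nonzero(o); Q=onz('top',np.c_[xx,yy],66); print('head px',xx.min(),xx.max(),yy.min(),yy.max(),'world',Q.min(0),Q.max(0),Q.mean(0))
print('from depth', np.percentile(pts('top',np.c_[xx,yy],L),[50,95],axis=0))
# collar + slot
c=cv2.inRange(hsv,(18,120,100),(35,255,255)); kk=np.zeros_like(c); kk[160:195,305:340]=c[160:195,305:340]
ct=np.vstack(cv2.findContours(kk,0,1)[0]); W=onz('top',ct[:,0],110)
e=cv2.fitEllipse(W[:,:2].astype(np.float32)); print('collar ellipse',e)
(cx,cy),rad=cv2.minEnclosingCircle(W[:,:2].astype(np.float32)); print(cx,cy,rad)
v=cv2.cvtColor(p,cv2.COLOR_RGB2GRAY)
ys,xs=np.mgrid[160:195,305:340]; ys=ys.ravel();xs=xs.ravel(); G=onz('top',np.c_[xs,ys],110)
ins=np.hypot(G[:,0]-e[0][0],G[:,1]-e[0][1])<26
dark=ins&(kk[ys,xs]==0)
D=G[dark][:,:2]; vx,vy,a,b=cv2.fitLine(D.astype(np.float32),cv2.DIST_HUBER,0,.01,.01).ravel(); print('slot',np.arctan2(vy,vx),a,b,len(D))
# scene cross check
S=np.load('last_scene.npz'); h2=cv2.cvtColor(S['p'],cv2.COLOR_RGB2HSV)
c=cv2.inRange(h2,(18,120,100),(35,255,255)); c[:160]=0;c[182:]=0;c[:,:195]=0;c[:,230:]=0
ys,xs=np.nonzero(c); print('scene collar',onz('scene',[[(xs.min()+xs.max())/2,(ys.min()+ys.max())/2]],110))
for X in [(429,102,60),(680,110,60)]: print(proj('scene',X))
E
```

```text
axis yaw 0.026774565 pt 525.35187 107.22305
ends (np.float64(425.64301586897125), np.float64(104.55275371136247)) (np.float64(629.0363349631963), np.float64(109.99982306457774)) 203.46624195060656
head px 205 214 209 223 world [384.65599067  92.09281008  66.        ] [423.36358105 117.46884058  66.        ] [405.21337923 104.92578663  66.        ]
from depth [[404.53818098 105.09674513  71.39802662]
 [423.08630217 116.85877798  75.49575071]]
collar ellipse ((516.0411376953125, -192.7859649658203), (51.909271240234375, 56.79955291748047), 47.762760162353516)
515.879638671875 -192.7763214111328 29.54084014892578
slot 0.73508734 516.9061 -192.76047 67
scene collar [[ 518.8149572  -189.94411065  110.        ]]
[[304.33359967 203.97075139]]
[[257.46384962 256.15904953]]
```

```bash
cat >> h.py <<'E'
def rotdir(xd,zd):
    xd=np.array(xd,float); xd/=np.linalg.norm(xd); zd=np.array(zd,float); zd-=xd*(zd@xd); zd/=np.linalg.norm(zd)
    return np.c_[xd,np.cross(zd,xd),zd]
def go(tcp,R,s=None):
    s=s or r.sense(); R0=Ro.from_euler('xyz',s['tcp_rot']).as_matrix()
    print('shift',np.round(np.array(tcp)-s['eef_pos'],1),'rotvec',np.round(Ro.from_matrix(R@R0.T).as_rotvec(),3))
def st():
    s=r.sense(); R0=Ro.from_euler('xyz',s['tcp_rot']).as_matrix()
    print('t',round(s['clock'],2),'q',np.round(s['qpos'],3),'tcp',np.round(s['eef_pos'],1),'x',np.round(R0[:,0],3),'z',np.round(R0[:,2],3),'F',np.round(s['contact_force'],1),'M',np.round(s['wrist_torque'],2),'op',round(s['opening']*85.4,1)); return s
E
python3 - <<'E'
from h import *
s=st(); th=np.radians(60); y=.027
x=[np.cos(th)*np.cos(y),np.cos(th)*np.sin(y),-np.sin(th)]
for sg in (1,-1):
    R=rotdir(x,[-np.sin(y)*sg,np.cos(y)*sg,0]); g=np.array([403,104,60.])+R[:,0]*18.7
    print(g); go(g+[0,0,130],R,s)
E
```

```text
t 0.15 q [-1.163  0.353  1.634 -0.     1.155 -0.002] tcp [ 248.9 -572.9  230.7] x [-0.     0.001 -1.   ] z [ 0.398 -0.917 -0.001] F [ 0.3  1.  -0.1] M [ 0.03 -0.03  0.07] op 85.4
[412.34659213 104.25241933  43.80532495]
shift [163.5 677.2 -56.9] rotvec [-0.712 -0.16   2.674]
[412.34659213 104.25241933  43.80532495]
shift [163.5 677.2 -56.9] rotvec [ 0.113 -0.514 -0.374]
```

step_arm:
  rows:
    - [10,30,30,0,0,0,70]
    - [25,75,40,0,0,-0.05,60]
    - [40,125,40,0.02,-0.05,-0.1,50]
    - [60,175,40,0.03,-0.1,-0.15,50]
    - [80,225,40,0.04,-0.15,-0.2,50]
    - [100,275,40,0.05,-0.2,-0.25,50]
    - [115,320,40,0.06,-0.25,-0.3,50]
    - [130,360,40,0.08,-0.3,-0.35,50]
  force: 60

```text
clock: 1.15
eef_pos: [379.0, -211.2, 270.7]
tcp_rot: [1.604, 1.26, 0.088]
contact_force: [1.0, -0.6, -0.0]
opening: 0.587
```

```bash
cat > g1.py <<'E'
from h import *
s=st(); th=np.radians(60); y=.027
x=[np.cos(th)*np.cos(y),np.cos(th)*np.sin(y),-np.sin(th)]
R=rotdir(x,[np.sin(y),-np.cos(y),0]); g=np.array([403,104,60.])+R[:,0]*18.7
print(g); go(g+[0,0,110],R,s); go(g,R,s)
E
python3 g1.py
```

```text
t 1.15 q [-0.681 -0.127  2.131  0.269  0.929  0.696] tcp [ 379.  -211.2  270.7] x [ 0.305  0.027 -0.952] z [ 0.057 -0.998 -0.01 ] F [ 1.  -0.6 -0. ] M [0.   0.16 0.02] op 50.1
[412.34659213 104.25241933  43.80532495]
shift [  33.4  315.4 -116.9] rotvec [-0.001 -0.213 -0.031]
shift [  33.4  315.4 -226.9] rotvec [-0.001 -0.213 -0.031]
```

step_arm:
  rows:
    - [4,40,-10,0,-0.03,0,50]
    - [8,85,-20,0,-0.06,-0.01,50]
    - [12,130,-30,0,-0.1,-0.01,50]
    - [17,180,-50,0,-0.13,-0.02,50]
    - [22,230,-70,0,-0.16,-0.02,50]
    - [28,275,-95,0,-0.19,-0.03,50]
    - [33,315,-115,0,-0.213,-0.03,50]
    - [33,315,-117,0,-0.213,-0.03,50]

```text
clock: 2.15
eef_pos: [411.7, 84.6, 161.4]
tcp_rot: [1.549, 1.057, 0.001]
contact_force: [0.9, -0.4, 0.4]
opening: 0.589
```

```bash
python3 g1.py; python3 - <<'E'
from h import *
grab('wrist','w1.png')
L=np.load('last_wrist.npz'); 
print(proj('wrist',[(403,104,60),(385,104,60),(425,105,60),(560,108,60)],L))
E
```

```text
t 2.15 q [ 0.328 -0.066  2.456 -0.556  0.304  2.371] tcp [411.7  84.6 161.4] x [ 0.492  0.    -0.871] z [ 0.02  -1.     0.011] F [ 0.9 -0.4  0.4] M [-0.06  0.22 -0.04] op 50.3
[412.34659213 104.25241933  43.80532495]
shift [ 0.6 19.7 -7.6] rotvec [ 0.011 -0.009  0.007]
shift [   0.6   19.7 -117.6] rotvec [ 0.011 -0.009  0.007]
[[225.2794469  271.43858048]
 [224.45529138 295.88999352]
 [224.99279602 242.34695251]
 [227.63045205  86.62122969]]
```

View pics/w1.png

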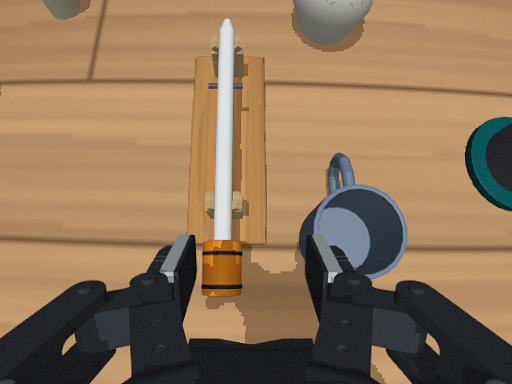

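Picture: the probe lies as measured, with the head at (222,268), the jaws straddling it and the mug at right (360,230). Joint 5 is near its singular end, so I'll fit a small kinematic model to check the descent and the placing pose before going on.

```bash
cat > kin.py <<'E'
import numpy as np
from scipy.optimize import least_squares
from scipy.spatial.transform import Rotation as Ro
def rz(a): return Ro.from_euler('z',a).as_matrix()
def ry(a): return Ro.from_euler('y',a).as_matrix()
def fk(q,p):
    L1,L2,h,d,r0,e=p
    R=rz(q[0]); R1=R@ry(q[1]); R2=R1@ry(q[2])
    P=np.array([0,0,h])+R@[r0,0,0]+R1@[0,0,L1]+R2@[e,0,L2]
    R3=R2@rz(q[3])@ry(q[4])
    x=R3[:,2]; P=P+d*x
    R6=R3@rz(q[5])   # tool: x=z6 ; z = x6 axis
    return P,x,R6[:,0]
D=[([-1.163,.353,1.634,0,1.155,-.002],[248.9,-572.9,230.7],[0,.001,-1],[.398,-.917,-.001]),
([-0.681,-0.127,2.131,0.269,0.929,0.696],[379,-211.2,270.7],[.305,.027,-.952],[.057,-.998,-.01]),
([0.328,-0.066,2.456,-0.556,0.304,2.371],[411.7,84.6,161.4],[.492,0,-.871],[.02,-1,.011])]
def fit():
    f=lambda p: np.concatenate([fk(q,p)[0]-t for q,t,_,_ in D]+[0.01*(np.array(p)-[500,500,250,300,0,0])])
    return least_squares(f,[500,500,250,300,0,0])
P=fit(); p=P.x
lo=np.array([-2.63,-.92,.06,-1.3,0,-3.02]);hi=np.array([2.63,2.1,2.66,4.44,2.69,3.02])
def ik(tcp,R,q0):
    def f(q):
        a,x,z=fk(q,p); return np.r_[(a-tcp)/100,(x-R[:,0])*3,(z-R[:,2])*3]
    s=least_squares(f,np.clip(q0,lo+.02,hi-.02),bounds=(lo,hi)); return s.x,np.linalg.norm(s.fun)
E
python3 - <<'E'
from kin import *
print(np.round(p,1),P.cost)
for q,t,x,z in D:
    a,b,c=fk(q,p); print(np.round(a-t,1),np.round(b-x,3),np.round(c-z,3))
E
```

```text
[ 5.681e+02  4.947e+02  2.957e+02  3.438e+02 -2.000e-01  5.910e+01] 3.9251962281398085
[-1.2 -0.5  0.2] [-0.    -0.001  0.   ] [-7.960e-01  1.834e+00  1.000e-03]
[-0.9 -1.  -0.2] [-0.001  0.    -0.   ] [-0.113  1.996  0.021]
[ 0.6 -1.7 -0. ] [-0.  0.  0.] [-0.04   2.    -0.022]
```

```bash
sed -i 's/return P,x,R6\[:,0\]/return P,x,-R6[:,0]/' kin.py; python3 - <<'E'
from kin import *
from h import rotdir
q0=np.array(D[2][0])
for deg in (50,60,70,75):
    th=np.radians(deg)
    def tool(psi,tilt):
        # tilt 0: lying; pi/2 vertical
        a=th+tilt; x=np.array([np.cos(a),0,-np.sin(a)]); z=np.array([0,-1,0])
        M=rz(psi); ax=M@[np.cos(tilt),0,-np.sin(tilt)]
        return rotdir(M@x,M@z),ax
    R,_=tool(.027,0)
    q=q0
    for dz in (110,60,0):
        q,e=ik(np.array([403,104,60+dz])+R[:,0]*18.7,R,q); print(deg,'grasp',dz,np.round(q,2),round(e,4))
    qq=q
    for psi in (.027,-.2,-.4):
        for hz in (370,269):
            best=None
            for tr in range(30):
                rng=np.random.default_rng(tr); 
                R,_=tool(psi,np.pi/2); s=ik(np.array([516,-193,hz])+R[:,0]*18.7,R,qq if tr==0 else rng.uniform(lo,hi))
                if best is None or s[1]<best[1]-1e-3: best=s
            print('   place',psi,hz,np.round(best[0],2),round(best[1],4))
E
```

```text
50 grasp 110 [ 0.41 -0.07  2.52 -1.16  0.23  3.02] 0.2371
50 grasp 60 [ 0.36  0.03  2.5  -1.18  0.18  3.02] 0.4988
50 grasp 0 [ 0.32  0.17  2.47 -1.2   0.13  3.02] 0.8077
   place 0.027 370 [-0.24  0.61  1.22 -0.24  2.15  1.26] 0.0
   place 0.027 269 [-0.24  0.69  1.31 -0.22  1.99  1.3 ] 0.0
   place -0.2 370 [-0.31  0.63  1.19 -0.1   2.19  1.44] 0.0
   place -0.2 269 [-0.31  0.7   1.28 -0.09  2.03  1.46] 0.0
   place -0.4 370 [-0.37  0.63  1.19  0.03  2.2   1.61] 0.0
   place -0.4 269 [-0.37  0.71  1.27  0.02  2.04  1.6 ] 0.0
60 grasp 110 [ 0.39 -0.03  2.46 -0.69  0.28  2.56] 0.0
60 grasp 60 [ 0.38  0.1   2.49 -1.15  0.18  3.02] 0.0739
60 grasp 0 [ 0.33  0.24  2.45 -1.18  0.13  3.02] 0.3758
   place 0.027 370 [-0.23  0.69  1.17 -0.29  2.29  1.24] 0.0
   place 0.027 269 [-0.23  0.78  1.24 -0.26  2.14  1.3 ] 0.0
   place -0.2 370 [-0.3   0.71  1.14 -0.13  2.33  1.43] 0.0
   place -0.2 269 [-0.3   0.8   1.21 -0.11  2.18  1.46] 0.0
   place -0.4 370 [-0.37  0.72  1.13  0.03  2.34  1.61] 0.0
   place -0.4 269 [-0.37  0.8   1.2   0.03  2.19  1.6 ] 0.0
70 grasp 110 [ 0.33 -0.01  2.35 -0.23
[... 310 characters left out ...]
place -0.2 269 [-0.3   0.88  1.15 -0.13  2.32  1.45] 0.0
   place -0.4 370 [-0.37  0.8   1.1   0.04  2.47  1.61] 0.0
   place -0.4 269 [-0.37  0.89  1.15  0.04  2.33  1.6 ] 0.0
75 grasp 110 [ 0.31  0.02  2.3  -0.13  0.58  1.95] 0.0
75 grasp 60 [ 0.31  0.13  2.34 -0.18  0.42  2.  ] 0.0
75 grasp 0 [ 0.31  0.29  2.38 -0.31  0.24  2.15] 0.0
   place 0.027 370 [-0.22  0.81  1.13 -0.38  2.46  1.2 ] 0.0
   place 0.027 269 [-0.22  0.91  1.17 -0.33  2.33  1.27] 0.0
   place -0.2 370 [-0.3   0.83  1.09 -0.17  2.52  1.41] 0.0
   place -0.2 269 [-0.3   0.92  1.13 -0.14  2.38  1.44] 0.0
   place -0.4 370 [-0.37  0.83  1.09  0.05  2.53  1.61] 0.0
   place -0.4 269 [-0.37  0.93  1.13  0.04  2.39  1.61] 0.0
```

```bash
python3 - <<'E'
from h import *
L=np.load('last_wrist.npz');p=L['p'];hsv=cv2.cvtColor(p,cv2.COLOR_RGB2HSV)
o=cv2.inRange(hsv,(5,200,120),(20,255,255)); o[:238]=0;o[300:]=0;o[:,:198]=0;o[:,248:]=0
ys,xs=np.nonzero(o); print(xs.min(),xs.max(),ys.min(),ys.max(),onz('wrist',[[(xs.min()+xs.max())/2,(ys.min()+ys.max())/2]],66,L))
m=cv2.inRange(hsv,(0,0,150),(180,60,255)); m[:60]=0;m[238:]=0;m[:,:210]=0;m[:,245:]=0
ys,xs=np.nonzero(m);P=onz('wrist',np.c_[xs,ys],65,L)
vx,vy,a,b=cv2.fitLine(P[:,:2].astype(np.float32),cv2.DIST_HUBER,0,.01,.01).ravel();print(vy/vx, b+(403-a)*vy/vx)
print('tip',onz('wrist',[[227,19]],60,L))
th=np.radians(75); y=.027
x=[np.cos(th)*np.cos(y),np.cos(th)*np.sin(y),-np.sin(th)]
R=rotdir(x,[np.sin(y),-np.cos(y),0]); g=np.array([403,105,60.])+R[:,0]*18.7
go(g+[0,0,60],R); go(g,R)
E
```

```text
202 240 241 295 [[405.37973792 106.87729104  66.        ]]
0.021999437 106.66003
tip [[633.03226252 111.59573674  60.        ]]
shift [ -3.9  19.1 -58.4] rotvec [0.001 0.253 0.011]
shift [  -3.9   19.1 -118.4] rotvec [0.001 0.253 0.011]
```

step_arm:
  rows:
    - [-1,6,0,0,0.06,0,50]
    - [-2,12,0,0,0.12,0,50]
    - [-3,20,0,0,0.2,0.01,50]
    - [-3,20,-15,0,0.253,0.01,50]
    - [-3,20,-30,0,0.253,0.01,50]
    - [-3,20,-45,0,0.253,0.01,50]
    - [-3,20,-58,0,0.253,0.01,50]
    - [-3,20,-58,0,0.253,0.01,50]

```text
clock: 3.2
eef_pos: [408.0, 105.7, 101.6]
tcp_rot: [1.563, 1.312, 0.018]
contact_force: [-0.4, 0.8, 0.1]
opening: 0.584
```

```bash
cat > g2.py <<'E'
from h import *
st(); th=np.radians(75); y=.024
x=[np.cos(th)*np.cos(y),np.cos(th)*np.sin(y),-np.sin(th)]
R=rotdir(x,[np.sin(y),-np.cos(y),0]); g=np.array([404,106,60.])+R[:,0]*18.7
go(g,R)
E
python3 g2.py
```

```text
t 3.2 q [ 0.31   0.134  2.338 -0.179  0.426  2.009] tcp [408.  105.7 101.6] x [ 0.256  0.005 -0.967] z [ 0.026 -1.     0.002] F [-0.4  0.8  0.1] M [-0.07  0.08 -0.01] op 49.9
shift [  0.9   0.4 -59.7] rotvec [ 0.002 -0.003 -0.002]
```

step_arm:
  rows:
    - [0,0,-15,0,0,0,50]
    - [0,0,-30,0,0,0,50]
    - [1,0,-45,0,0,0,50]
    - [1,0,-56,0,0,0,50]
    - [1,0,-60,0,0,0,50]
    - [1,0,-60,0,0,0,50]
    - [1,0,-60,0,0,0,50]
    - [1,0,-60,0,0,0,50]

```text
clock: 4.2
eef_pos: [409.3, 105.8, 42.0]
tcp_rot: [1.564, 1.311, 0.019]
contact_force: [0.3, -0.8, 0.2]
opening: 0.586
```

```bash
python3 g2.py; python3 -c "
from h import *
grab('wrist','w2.png')"
```

```text
t 4.2 q [ 0.309  0.288  2.374 -0.312  0.242  2.148] tcp [409.3 105.8  42. ] x [ 0.257  0.005 -0.966] z [ 0.026 -1.     0.002] F [ 0.3 -0.8  0.2] M [0.   0.06 0.04] op 50.0
shift [-0.4  0.4 -0.1] rotvec [ 0.002 -0.002 -0.002]
```

View pics/w2.png

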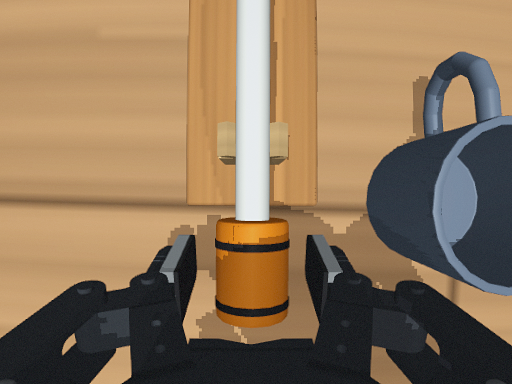

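The orange head, at (252,270), is centred between the pads, and the mug at (450,200) is clear. I'll close the jaws.

step_arm:
  rows:
    - [0,0,0,0,0,0,40]
    - [0,0,0,0,0,0,30]
    - [0,0,0,0,0,0,20]
    - [0,0,0,0,0,0,20]
    - [0,0,0,0,0,0,20]
    - [0,0,0,0,0,0,20]
    - [0,0,2,0,0,0,20]
    - [0,0,5,0,0,0,20]
  force: 80

```text
clock: 5.25
eef_pos: [409.1, 105.9, 46.9]
tcp_rot: [1.563, 1.311, 0.019]
contact_force: [0.5, 0.2, -1.2]
opening: 0.329
```

```bash
python3 -c "
from h import *
st()"
```

```text
t 5.25 q [ 0.309  0.275  2.371 -0.293  0.257  2.128] tcp [409.1 105.9  46.9] x [ 0.256  0.005 -0.967] z [ 0.026 -1.     0.002] F [ 0.5  0.2 -1.2] M [0.02 0.32 0.  ] op 28.1
```

step_arm:
  rows:
    - [0,0,15,0,0,0,20]
    - [0,0,45,0,0,0,20]
    - [0,0,80,0,0,0,20]
    - [0,0,120,0,0,0,20]
    - [0,0,160,0,0,0,20]
    - [5,0,200,0,0,0,20]
    - [10,0,240,0,0,0,20]
    - [10,0,260,0,0,0,20]

```text
clock: 6.25
eef_pos: [419.8, 106.3, 309.5]
tcp_rot: [1.568, 1.308, 0.024]
contact_force: [-0.3, -0.1, -2.0]
opening: 0.323
```

```bash
python3 - <<'E'
from h import *
st(); grab('wrist','w3.png')
from kin import *
s=r.sense(); q=s['qpos']; P0=s['eef_pos']; R0=Ro.from_euler('xyz',s['tcp_rot']).as_matrix()
# plan: tilt about y with grip point moving to above well, psi -0.2
ps=-.22
g0=P0-R0[:,0]*18.7; g1=np.array([516,-193,385.])
for f in np.linspace(0,1,9):
    Rm=rz(f*ps)@ry(f*np.pi/2)@R0
    q,e=ik(g0+(g1-g0)*f+Rm[:,0]*18.7,Rm,q); print(f,np.round(q,2),round(e,4))
E
```

```text
t 6.25 q [ 0.301 -0.183  2.076 -0.084  0.997  1.881] tcp [419.8 106.3 309.5] x [ 0.259  0.006 -0.966] z [ 0.027 -1.     0.001] F [-0.3 -0.1 -2. ] M [-0.    0.35  0.02] op 27.6
0.0 [ 0.31 -0.18  2.07 -0.09  1.    1.89] 0.0
0.125 [ 0.16 -0.08  1.95 -0.01  1.21  1.74] 0.0
0.25 [0.06 0.05 1.81 0.02 1.41 1.65] 0.0
0.375 [-0.03  0.18  1.68  0.02  1.61  1.6 ] 0.0
0.5 [-0.1   0.31  1.55  0.01  1.8   1.56] 0.0
0.625 [-0.16  0.44  1.42 -0.01  1.99  1.52] 0.0
0.75 [-0.22  0.57  1.3  -0.04  2.18  1.49] 0.0
0.875 [-0.26  0.7   1.19 -0.08  2.37  1.45] 0.0
1.0 [-0.31  0.82  1.08 -0.14  2.54  1.4 ] 0.0
```

View pics/w3.png

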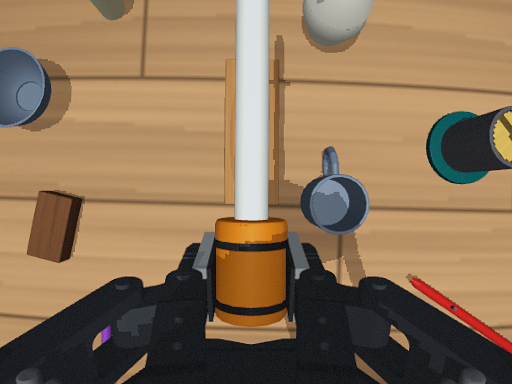

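The probe is held straight and clear of the cradle; the bystanders haven't moved. Now I work out the swing to above the well.

```bash
python3 - <<'E'
from h import *
from kin import rz,ry
s=r.sense(); P0=s['eef_pos']; R0=Ro.from_euler('xyz',s['tcp_rot']).as_matrix()
ps=-.22; g0=P0-R0[:,0]*18.7; g1=np.array([516,-193,395.])
for f in np.linspace(0,.5,9)[1:]:
    M=rz(f*ps)@ry(f*np.pi/2); R=M@R0
    print(np.round(g0+(g1-g0)*f+R[:,0]*18.7-P0).astype(int),np.round(Ro.from_matrix(M).as_rotvec(),2))
E
```

```text
[  4 -19   4] [ 0.    0.1  -0.01]
[  9 -37   8] [ 0.    0.2  -0.03]
[ 13 -56  12] [ 0.01  0.29 -0.04]
[ 18 -75  16] [ 0.01  0.39 -0.05]
[ 22 -93  20] [ 0.02  0.49 -0.07]
[  27 -112   25] [ 0.02  0.59 -0.08]
[  31 -130   30] [ 0.03  0.69 -0.09]
[  36 -149   35] [ 0.04  0.78 -0.1 ]
```

step_arm:
  rows:
    - [4,-19,4,0,0.1,-0.01,20]
    - [9,-37,8,0,0.2,-0.03,20]
    - [13,-56,12,0.01,0.29,-0.04,20]
    - [18,-75,16,0.01,0.39,-0.05,20]
    - [22,-93,20,0.02,0.49,-0.07,20]
    - [27,-112,25,0.02,0.59,-0.08,20]
    - [31,-130,30,0.03,0.69,-0.09,20]
    - [36,-149,35,0.04,0.78,-0.1,20]

```text
clock: 7.3
eef_pos: [456.7, -42.9, 345.4]
tcp_rot: [-1.608, 1.051, 3.023]
contact_force: [-0.4, 0.6, -1.6]
opening: 0.322
```

```bash
python3 - <<'E'
from h import *
from kin import rz,ry
s=st(); P0=s['eef_pos']; R0=Ro.from_euler('xyz',s['tcp_rot']).as_matrix()
th=np.radians(75+90); y=.024-.22
x=rz(y)@[np.cos(th),0,-np.sin(th)]; R1=rotdir(x,rz(y)@[0,-1,0])
g0=P0-R0[:,0]*18.7; g1=np.array([516,-193,395.])
rv=Ro.from_matrix(R1@R0.T).as_rotvec(); print(rv)
for f in np.linspace(0,1,9)[1:]:
    R=Ro.from_rotvec(f*rv).as_matrix()@R0
    print(np.round(g0+(g1-g0)*f+R[:,0]*18.7-P0).astype(int),np.round(f*rv,2))
E
```

```text
t 7.3 q [-0.103  0.304  1.547  0.008  1.81   1.549] tcp [456.7 -42.9 345.4] x [-0.493  0.059 -0.868] z [-0.086 -0.996 -0.019] F [-0.4  0.6 -1.6] M [-0.05 -0.29  0.03] op 27.5
[ 0.09354255  0.78447804 -0.09701949]
[  5 -18   5] [ 0.01  0.1  -0.01]
[ 10 -37  10] [ 0.02  0.2  -0.02]
[ 15 -55  16] [ 0.04  0.29 -0.04]
[ 20 -73  21] [ 0.05  0.39 -0.05]
[ 25 -92  27] [ 0.06  0.49 -0.06]
[  30 -110   33] [ 0.07  0.59 -0.07]
[  36 -128   39] [ 0.08  0.69 -0.08]
[  42 -147   45] [ 0.09  0.78 -0.1 ]
```

step_arm:
  rows:
    - [5,-18,5,0.01,0.1,-0.01,20]
    - [10,-37,10,0.02,0.2,-0.02,20]
    - [15,-55,16,0.04,0.29,-0.04,20]
    - [20,-73,21,0.05,0.39,-0.05,20]
    - [25,-92,27,0.06,0.49,-0.06,20]
    - [30,-110,33,0.07,0.59,-0.07,20]
    - [36,-128,39,0.08,0.69,-0.08,20]
    - [42,-147,45,0.09,0.78,-0.1,20]

```text
clock: 8.3
eef_pos: [499.1, -190.2, 389.0]
tcp_rot: [-1.568, 0.263, 2.945]
contact_force: [-0.3, 0.2, -1.6]
opening: 0.329
```

```bash
python3 - <<'E'
from h import *
st()
for n in ('scene','top','wrist'): grab(n,n+'4.png')
im=np.zeros((600,800,3),np.uint8)
p=np.load('last_scene.npz')['p']; im[:600,:400]=cv2.resize(p[90:240,160:260],None,fx=4,fy=4)
p=np.load('last_wrist.npz')['p']; im[:300,400:]=cv2.resize(p,(400,300))
p=np.load('last_top.npz')['p']; im[300:,400:]=cv2.resize(p[130:230,270:403],(400,300))
cv2.imwrite('pics/c4.png',im[:,:,::-1])
E
```

```text
t 8.3 q [-0.302  0.807  1.079 -0.184  2.554  1.393] tcp [ 499.1 -190.2  389. ] x [-0.947  0.188 -0.26 ] z [-0.196 -0.981  0.003] F [-0.3  0.2 -1.6] M [-0.12 -0.66  0.01] op 28.1
```

View pics/c4.png

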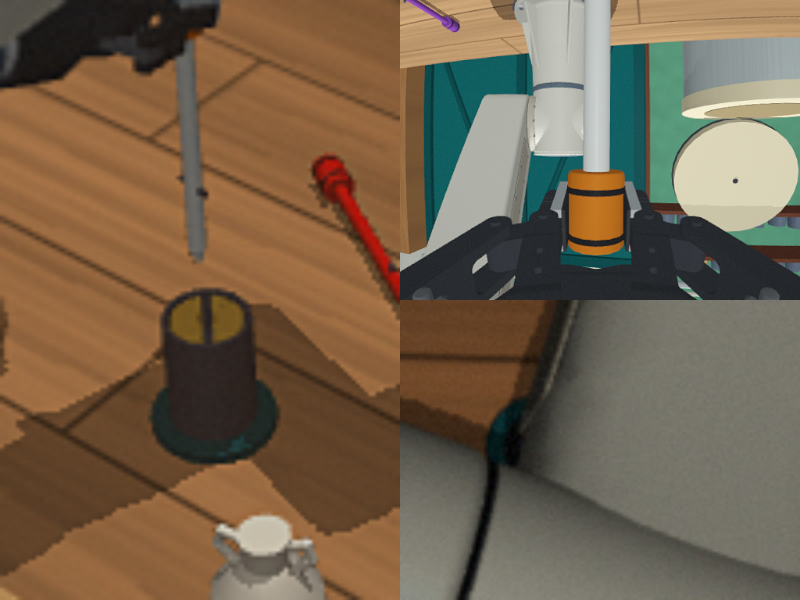

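```bash
cat > ax.py <<'E'
from h import *
def axis(name,L,box,dcut,lo=(0,0,110),hi=(180,70,255)):
    p=L['p'];hsv=cv2.cvtColor(p,cv2.COLOR_RGB2HSV)
    m=cv2.inRange(hsv,lo,hi); k=np.zeros_like(m); x0,y0,x1,y1=box;k[y0:y1,x0:x1]=m[y0:y1,x0:x1]
    k&=((L['d']>dcut[0])&(L['d']<dcut[1])).astype(np.uint8)*255
    rows=[];
    ys,xs=np.nonzero(k)
    # centre pixel per row, median depth
    C=[];
    o,R=None,None
    for y in np.unique(ys):
        xx=xs[ys==y]
        if len(xx)<3: continue
        cx=(xx.min()+xx.max())/2; d=np.min(L['d'][y,xx[np.abs(xx-cx)<=1.5]])
        oo,dd=rays(name,[[cx,y]],L); n=dd[0]/np.linalg.norm(dd[0])
        C.append(oo+dd[0]*d+n*7)
    C=np.array(C,np.float32); v=cv2.fitLine(C,cv2.DIST_HUBER,0,.01,.01).ravel()
    return v[:3],v[3:],C
E
python3 - <<'E'
from ax import *
L=np.load('last_wrist.npz')
v,c,C=axis('wrist',L,(220,5,290,215),(60,600))
v=v if v[2]<0 else -v
print('axis wrist',v,c,len(C),C.min(0),C.max(0))
f=lambda z:c+v*((z-c[2])/v[2])
print('at 380',f(380),'170',f(170))
S=np.load('last_scene.npz')
v,c,C=axis('scene',S,(202,100,213,157),(900,2000),lo=(0,0,60),hi=(180,60,255))
print('scene',v,c,len(C),C[:,2].min(),C[:,2].max()); f=lambda z:c+v*((z-c[2])/v[2]); print(f(380),f(170))
h2=cv2.cvtColor(S['p'],cv2.COLOR_RGB2HSV)
k=cv2.inRange(h2,(18,100,60),(35,255,255)); k[:160]=0;k[182:]=0;k[:,:195]=0;k[:,230:]=0
ct=np.vstack(cv2.findContours(k,0,1)[0])[:,0]; W=onz('scene',ct,110); e=cv2.fitEllipse(W[:,:2].astype(np.float32)); print('scene collar',e)
ys,xs=np.nonzero(k); print('collar depth z',np.median(pts('scene',np.c_[xs,ys],S),0))
print('tip px ~', (160+198/4,90+262/4), onz('scene',[[209.5,155.5]],168))
E
```

```text
axis wrist [ 0.00844286  0.00771416 -0.99993455] [ 517.1538  -194.00362  329.65268] 210 [ 515.77466 -194.89606  282.48184] [ 519.16925 -191.01244  369.96024]
at 380 [ 516.7287  -194.39203  380.     ] 170 [ 518.50183 -192.77194  170.     ]
scene [-0.00383619  0.01253754  0.99991405] [ 520.5904  -192.57358  257.26862] 50 177.11565 352.69452
[ 520.1195 -191.0347  380.    ] [ 520.9252 -193.6678  170.    ]
scene collar ((518.9345092773438, -191.184326171875), (51.892059326171875, 57.78065872192383), 43.98649215698242)
collar depth z [ 518.39970028 -190.70614772  109.55417907]
tip px ~ (209.5, 155.5) [[ 522.14160457 -190.63215555  168.        ]]
```

step_arm:
  rows:
    - [-2,1,-8,0,0,0,20]
    - [-2,1,-16,0,0,0,20]
    - [-2,1,-24,0,0,0,20]
    - [-2,1,-32,0,0,0,20]
    - [-2,1,-40,0,0,0,20]
    - [-2,1,-46,0,0,0,20]
    - [-2,1,-50,0,0,0,20]
    - [-2,1,-50,0,0,0,20]

```text
clock: 9.45
eef_pos: [496.7, -189.4, 337.5]
tcp_rot: [-1.568, 0.264, 2.944]
contact_force: [-0.2, -0.5, -2.1]
opening: 0.326
```

```bash
cat > look.py <<'E'
from h import *
import sys
st(); p,d,s=grab('scene')
im=cv2.resize(p[110:210,160:260],None,fx=6,fy=6,interpolation=2); cv2.imwrite('pics/%s.png'%sys.argv[1],im[:,:,::-1])
E
python3 look.py c5; python3 - <<'E'
from ax import *
S=np.load('last_scene.npz')
v,c,C=axis('scene',S,(202,115,213,163),(900,2000),lo=(0,0,60),hi=(180,60,255))
f=lambda z:c+v*((z-c[2])/v[2]); print(v,f(110),C[:,2].min(),C[:,2].max())
E
```

```text
t 9.45 q [-0.302  0.846  1.118 -0.164  2.476  1.417] tcp [ 496.7 -189.4  337.5] x [-0.946  0.189 -0.261] z [-0.197 -0.98   0.003] F [-0.2 -0.5 -2.1] M [-0.11 -0.67  0.  ] op 27.9
[-0.00845391  0.0038742   0.9999568 ] [ 518.8649  -192.07803  110.     ] 138.62238 300.2403
```

View pics/c5.png

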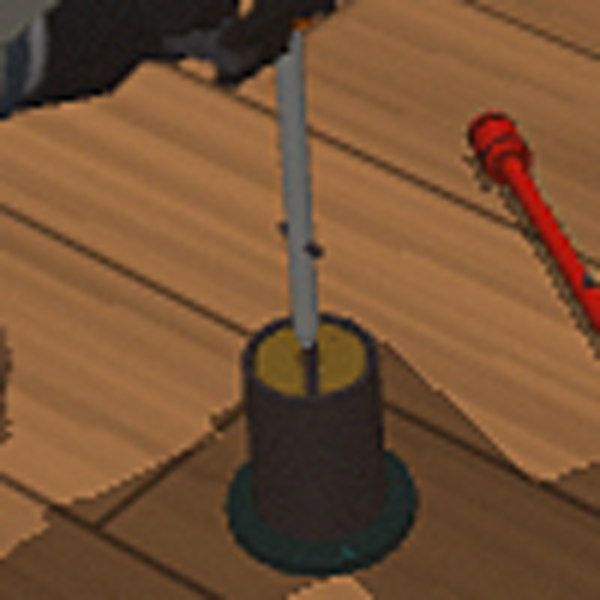

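step_arm:
  rows:
    - [-0.5,1,0,0,0,0,20]
    - [-0.5,1,-3,0,0,0,20]
    - [-0.5,1,-6,0,0,0,20]
    - [-0.5,1,-9,0,0,0,20]
    - [-0.5,1,-12,0,0,0,20]
    - [-0.5,1,-15,0,0,0,20]
    - [-0.5,1,-18,0,0,0,20]
    - [-0.5,1,-18,0,0,0,20]

```text
clock: 10.5
eef_pos: [496.3, -188.4, 319.6]
tcp_rot: [-1.568, 0.264, 2.944]
contact_force: [0.6, 0.9, -1.9]
opening: 0.328
```

```bash
python3 look.py c6
```

```text
t 10.5 q [-0.301  0.862  1.128 -0.157  2.45   1.425] tcp [ 496.3 -188.4  319.6] x [-0.946  0.189 -0.261] z [-0.197 -0.98   0.002] F [ 0.6  0.9 -1.9] M [-0.02 -0.72 -0.1 ] op 28.0
```

View pics/c6.png

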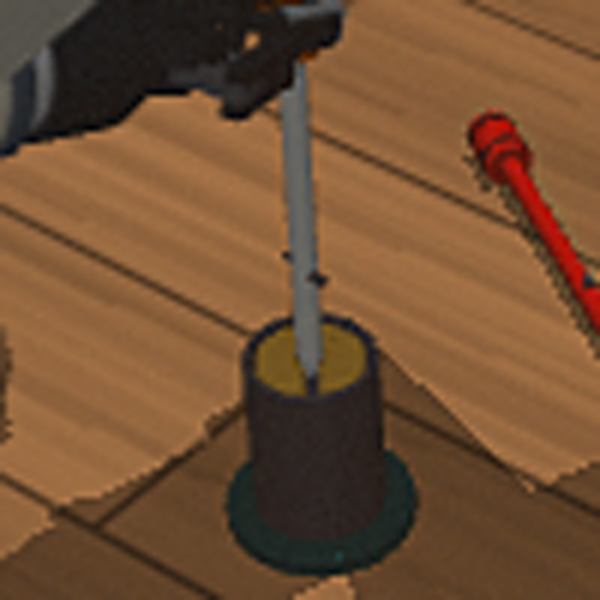

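```bash
python3 - <<'E'
from h import *
S=np.load('last_scene.npz'); p=S['p']
im=cv2.resize(p[158:180,198:226],None,fx=25,fy=25,interpolation=0); cv2.imwrite('pics/c7.png',im[:,:,::-1])
for y in range(160,178): print(y,np.round(pts('scene',[[x,y] for x in range(206,217)],S)[:,2]).astype(int))
o=pts('scene',[[210,165],[211,168],[211,170]],S);print(o)
E
```

```text
160 [  2   1  -2 149 148 151 149  -4  -1   1  -4]
161 [  2   2  -1 148 146 145 144   3  -1  -5   0]
162 [  2  -3   1 139 141 142 141 109 110 113  -2]
163 [111 109 112 141 141 140 139 130 110 113 110]
164 [112 106 110 135 136 136 130 129 113 110 112]
165 [110 110 110 127 130 132 132 126 112 111 112]
166 [109 112 111 123 127 129 126 122 106 107 107]
167 [110 108 113 122 123 122 120 117 110 106 112]
168 [109 111 112 122 118 120 119 116 111 113 110]
169 [110 107 108 110 114 112 112 107 112 113 110]
170 [111 109 109 100 111 108 108  99 110 107 108]
171 [106 110 109 108 106 105 106 107 108 109 113]
172 [110 106 111 108 102  97  77 108 109 112 108]
173 [ 112  110  113  106  109   72   71  109 1118  107  107]
174 [106 106 109 110 112  77  79 109 108 108 110]
175 [106 112 112 111 110  74  71 113 108 111 112]
176 [112 109 111 110 112 110 112 109 115 109 109]
177 [110 106 110 108 111 107 107 107 106 105 106]
[[ 522.10761488 -191.72535979  129.67448348]
 [ 522.47745304 -188.11862007  119.56070451]
 [ 520.03482841 -191.1027935   108.17835518]]
```

View pics/c7.png

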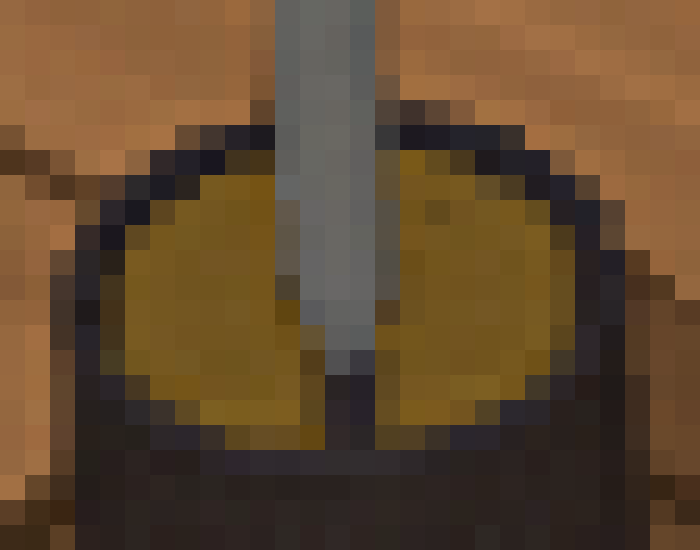

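Enlarged crop and depth: the cone has passed below the collar top. Depth at rows 170–172 falls to about z 100 inside the slot line, and the force is negligible. The tip is in the bore, so I carry on down.

step_arm:
  rows:
    - [0,0,-4,0,0,0,20]
    - [0,0,-8,0,0,0,20]
    - [0,0,-12,0,0,0,20]
    - [0,0,-16,0,0,0,20]
    - [0,0,-20,0,0,0,20]
    - [0,0,-24,0,0,0,20]
    - [0,0,-28,0,0,0,20]
    - [0,0,-28,0,0,0,20]

```text
clock: 11.55
eef_pos: [496.3, -188.4, 291.1]
tcp_rot: [-1.568, 0.265, 2.944]
contact_force: [1.0, 1.7, -3.0]
opening: 0.33
```

```bash
python3 look.py c8
```

```text
t 11.55 q [-0.301  0.89   1.139 -0.15   2.412  1.434] tcp [ 496.3 -188.4  291.1] x [-0.946  0.19  -0.261] z [-0.197 -0.98   0.002] F [ 1.   1.7 -3. ] M [ 0.24 -0.95 -0.24] op 28.2
```

View pics/c8.png

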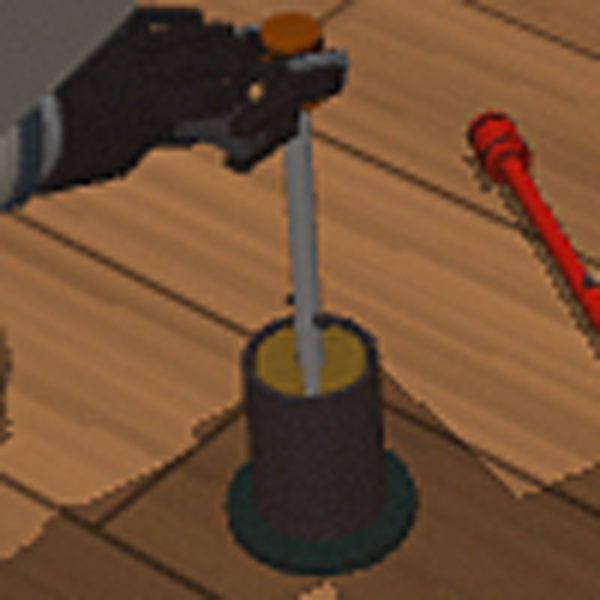

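step_arm:
  rows:
    - [0.5,0.8,-3,0,0,0,20]
    - [0.5,0.8,-6,0,0,0,20]
    - [0.5,0.8,-9,0,0,0,20]
    - [0.5,0.8,-12,0,0,0,20]
    - [0.5,0.8,-15,0,0,0,20]
    - [0.5,0.8,-18,0,0,0,20]
    - [0.5,0.8,-20,0,0,0,20]
    - [0.5,0.8,-20,0,0,0,20]

```text
clock: 12.6
eef_pos: [496.8, -187.6, 270.9]
tcp_rot: [-1.569, 0.265, 2.944]
contact_force: [1.2, 0.6, -1.8]
opening: 0.327
```

```bash
python3 look.py c9
```

```text
t 12.6 q [-0.3    0.911  1.144 -0.145  2.386  1.441] tcp [ 496.8 -187.6  270.9] x [-0.946  0.189 -0.262] z [-0.197 -0.98   0.002] F [ 1.2  0.6 -1.8] M [-0.03 -0.88 -0.07] op 28.0
```

View pics/c9.png

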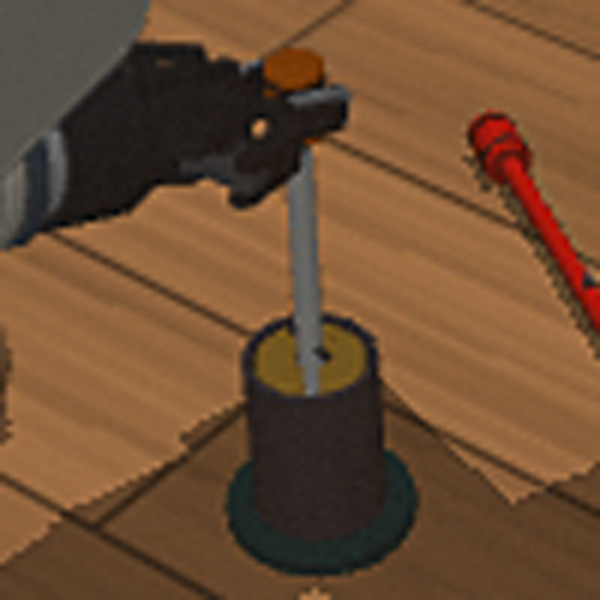

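step_arm:
  rows:
    - [0.3,0.2,-1.5,0,0,0,20]
    - [0.3,0.2,-3,0,0,0,20]
    - [0.3,0.2,-4.5,0,0,0,20]
    - [0.3,0.2,-6,0,0,0,20]
    - [0.3,0.2,-7,0,0,0,20]
    - [0.3,0.2,-7,0,0,0,20]
    - [0.3,0.2,-7,0,0,0,20]
    - [0.3,0.2,-7,0,0,0,20]

```text
clock: 13.65
eef_pos: [497.2, -187.4, 264.0]
tcp_rot: [-1.568, 0.265, 2.944]
contact_force: [1.0, 0.3, -0.7]
opening: 0.326
```

```bash
python3 look.py c10
```

```text
t 13.65 q [-0.3    0.918  1.145 -0.143  2.378  1.443] tcp [ 497.2 -187.4  264. ] x [-0.946  0.189 -0.262] z [-0.197 -0.98   0.002] F [ 1.   0.3 -0.7] M [-0.12 -0.72 -0.09] op 27.9
```

View pics/c10.png

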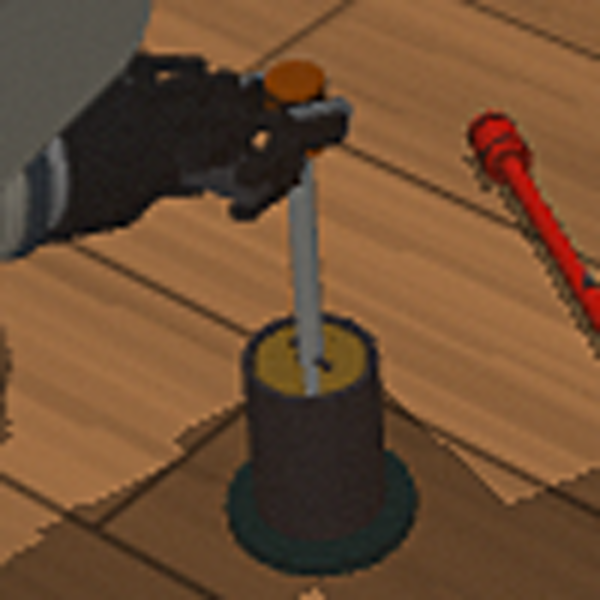

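step_arm:
  rows:
    - [0,0,-0.4,0,0,0,20]
    - [0,0,-0.8,0,0,0,20]
    - [0,0,-1.2,0,0,0,20]
    - [0,0,-1.6,0,0,0,20]
    - [0,0,-1.6,0,0,0,20]
    - [0,0,-1.6,0,0,0,20]
    - [0,0,-1.6,0,0,0,20]
    - [0,0,-1.6,0,0,0,20]

```text
clock: 14.7
eef_pos: [497.1, -187.4, 263.7]
tcp_rot: [-1.568, 0.264, 2.944]
contact_force: [0.5, -0.0, 6.4]
opening: 0.327
```

```bash
python3 -c "
from h import *
st()"
```

```text
t 14.7 q [-0.3    0.919  1.145 -0.143  2.378  1.443] tcp [ 497.1 -187.4  263.7] x [-0.947  0.19  -0.261] z [-0.197 -0.98   0.002] F [ 0.5 -0.   6.4] M [ 0.23  0.48 -0.01] op 27.9
```

Contact of 6.4 N upward: the pin is resting on the collar. I'll release it.

step_arm:
  rows:
    - [0,0,0,0,0,0,20]
    - [0,0,0,0,0,0,30]
    - [0,0,0,0,0,0,32]
    - [0,0,0,0,0,0,36]
    - [0,0,0,0,0,0,42]
    - [0,0,0,0,0,0,50]
    - [0,0,0,0,0,0,56]
    - [0,0,0,0,0,0,56]

```text
clock: 15.7
eef_pos: [497.1, -187.4, 263.7]
tcp_rot: [-1.568, 0.264, 2.944]
contact_force: [0.3, -0.4, 0.7]
opening: 0.656
```

```bash
python3 look.py c11; python3 -c "
from h import *
grab('wrist','w11.png')"
```

```text
t 15.7 q [-0.3    0.919  1.145 -0.143  2.378  1.443] tcp [ 497.1 -187.4  263.7] x [-0.947  0.19  -0.261] z [-0.197 -0.98   0.002] F [ 0.3 -0.4  0.7] M [-0.1  -0.45  0.  ] op 56.1
```

View pics/c11.png

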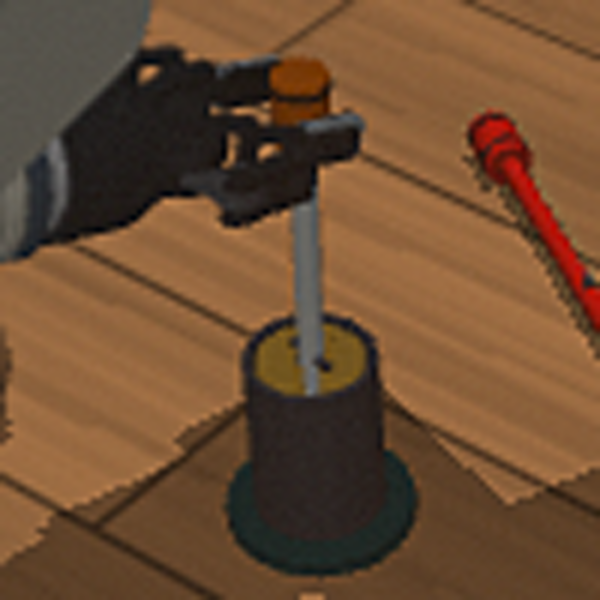

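View pics/w11.png

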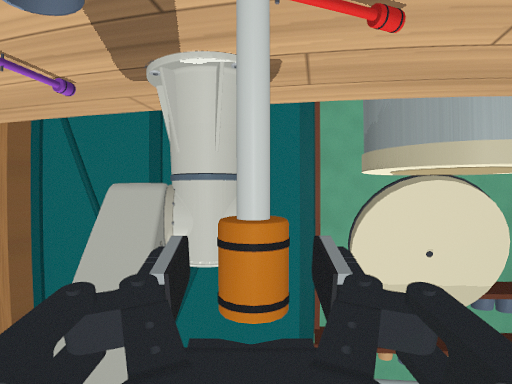

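It stands free, with the head at (253,270) between the open pads and the pin on the brass off the slot. Retreat along the fingers.

step_arm:
  rows:
    - [6,-1.2,1.6,0,0,0,56]
    - [14,-2.8,3.8,0,0,0,56]
    - [24,-4.8,6.6,0,0,0,56]
    - [36,-7.2,9.9,0,0,0,56]
    - [48,-9.6,13,0,0,0,56]
    - [60,-12,17,0,0,0,56]
    - [62,-12,40,0,0,0,56]
    - [62,-12,60,0,0,0,56]

```text
clock: 16.8
eef_pos: [559.3, -199.3, 325.5]
tcp_rot: [-1.568, 0.265, 2.944]
contact_force: [-1.0, 0.0, 0.6]
opening: 0.657
```

```bash
python3 look.py c12; python3 - <<'E'
from h import *
from kin import *
s=r.sense(); q0=s['qpos']
# tool down above head; jaw azimuths
for az in np.arange(-2.6,1.6,.4):
    R=rotdir([0,0,-1],[np.cos(az),np.sin(az),0]); 
    q,e=ik(np.array([516,-193,340]),R,q0); print(round(az,2),np.round(q,2),round(e,4))
E
```

```text
t 16.8 q [-0.292  0.966  0.905 -0.169  2.57   1.406] tcp [ 559.3 -199.3  325.5] x [-0.946  0.19  -0.261] z [-0.197 -0.98   0.003] F [-1.   0.   0.6] M [-0.11 -0.41  0.01] op 56.1
-2.6 [-0.36  0.15  1.66 -0.    1.33  2.24] 0.0
-2.2 [-0.36  0.15  1.66  0.    1.33  1.84] 0.0
-1.8 [-0.36  0.15  1.66 -0.    1.33  1.44] 0.0
-1.4 [-0.36  0.15  1.66 -0.    1.33  1.04] 0.0
-1.0 [-0.36  0.15  1.66  0.    1.33  0.64] 0.0
-0.6 [-0.36  0.15  1.66  0.    1.33  0.24] 0.0
-0.2 [-0.36  0.15  1.66 -0.    1.33 -0.16] 0.0
0.2 [-0.36  0.15  1.66 -0.    1.33 -0.56] 0.0
0.6 [-0.36  0.15  1.66 -0.    1.33 -0.96] 0.0
1.0 [-0.36  0.15  1.66 -0.    1.33 -1.36] 0.0
1.4 [-0.67  0.01  2.29  1.16  0.46  3.02] 2.518
```

View pics/c12.png

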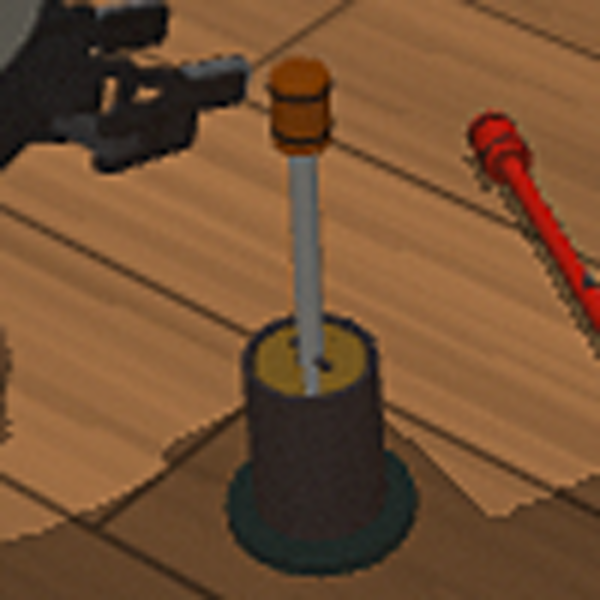

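```bash
python3 - <<'E'
from h import *
az=-1.6
R=rotdir([0,0,-1],[np.cos(az),np.sin(az),0]); go([517,-193,370],R)
# head position from scene view (orange) 
S=np.load('last_scene.npz');h=cv2.cvtColor(S['p'],cv2.COLOR_RGB2HSV)
k=cv2.inRange(h,(3,150,60),(16,255,255)); k[:117]=0;k[137:]=0;k[:,:203]=0;k[:,218:]=0
ys,xs=np.nonzero(k);print(xs.min(),xs.max(),ys.min(),ys.max(),len(xs)); print(onz('scene',[[(xs.min()+xs.max())/2,(ys.min()+ys.max())/2]],267),np.median(pts('scene',np.c_[xs,ys],S),0))
E
```

```text
shift [-42.5   6.4  41.5] rotvec [-0.146 -1.296  0.147]
203 217 117 136 154
[[ 508.16561997 -192.72881006  267.        ]] [ 517.9773599  -186.89547409  271.34032562]
```

step_arm:
  rows:
    - [0,0,25,-0.02,-0.18,0.02,56]
    - [0,0,50,-0.04,-0.36,0.04,56]
    - [0,0,70,-0.06,-0.54,0.06,56]
    - [-5,0,75,-0.08,-0.72,0.08,56]
    - [-10,2,75,-0.1,-0.9,0.1,56]
    - [-20,3,75,-0.12,-1.08,0.12,56]
    - [-30,5,75,-0.14,-1.25,0.14,56]
    - [-42,6,75,-0.146,-1.296,0.147,56]

```text
clock: 17.85
eef_pos: [515.4, -193.0, 406.0]
tcp_rot: [1.238, 1.564, -0.362]
contact_force: [-0.2, 0.1, 0.2]
opening: 0.657
```

```bash
python3 look.py c13; python3 - <<'E'
from h import *
az=-1.6
R=rotdir([0,0,-1],[np.cos(az),np.sin(az),0]); go([517,-193,370],R)
grab('wrist','w13.png'); L=np.load('last_wrist.npz')
hsv=cv2.cvtColor(L['p'],cv2.COLOR_RGB2HSV); o=cv2.inRange(hsv,(5,180,80),(20,255,255))
ct=max(cv2.findContours(o,0,1)[0],key=cv2.contourArea); print(cv2.boundingRect(ct),cv2.contourArea(ct))
E
```

```text
t 17.85 q [-0.361  0.11   1.565 -0.     1.459  1.239] tcp [ 515.4 -193.   406. ] x [ 0.006 -0.002 -1.   ] z [-0.029 -1.     0.002] F [-0.2  0.1  0.2] M [-0.01  0.03 -0.03] op 56.1
shift [  2.9  -0.1 -36.1] rotvec [ 0.002  0.006 -0.   ]
(231, 174, 36, 35) 944.0
```

View pics/w13.png

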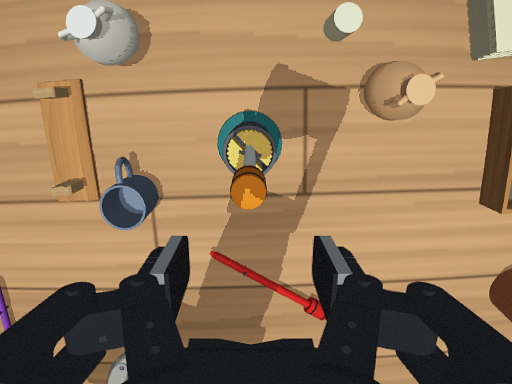

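```bash
python3 - <<'E'
from h import *
L=np.load('last_wrist.npz');p=L['p']
cv2.imwrite('pics/c14.png',cv2.resize(p[100:220,200:300],None,fx=5,fy=5,interpolation=2)[:,:,::-1])
hsv=cv2.cvtColor(p,cv2.COLOR_RGB2HSV)
ys,xs=np.mgrid[165:215,225:275]; q=pts('wrist',np.c_[xs.ravel(),ys.ravel()],L); o=cv2.inRange(hsv,(5,150,60),(20,255,255))[165:215,225:275].ravel()>0
t=o&(q[:,2]>282)&(q[:,2]<292); print(t.sum(),q[t].mean(0),(q[t].max(0)+q[t].min(0))/2,np.ptp(q[t],axis=0))
T=onz('wrist',np.c_[xs.ravel(),ys.ravel()],287,L)[t]; print('center onz',(T.max(0)+T.min(0))/2,T.mean(0))
k=cv2.inRange(hsv,(20,100,80),(35,255,255)); k[:115]=0;k[175:]=0;k[:,:215]=0;k[:,285:]=0
y,x=np.nonzero(k); ct=np.vstack(cv2.findContours(k,0,1)[0])[:,0]; W=onz('wrist',ct,110,L); print('collar circ',cv2.minEnclosingCircle(W[:,:2].astype(np.float32)))
E
```

```text
1016 [ 511.06759847 -189.40968244  288.0941898 ] [ 510.53435872 -189.20115535  286.63671281] [28.70281771 29.69080348  7.68643244]
center onz [ 510.71920384 -189.34325911  287.        ] [ 510.77362068 -189.39602764  287.        ]
collar circ ((517.1109008789062, -189.82530212402344), 30.441761016845703)
```

View pics/c14.png

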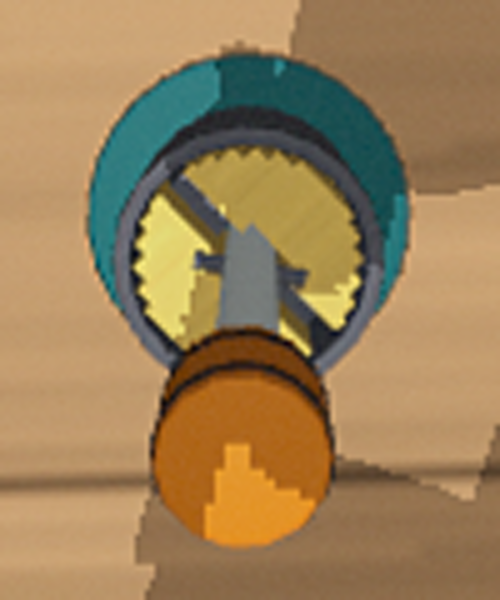

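```bash
python3 - <<'E'
from h import *
L=np.load('last_wrist.npz')
f=lambda a,z: onz('wrist',[[200+u/5,100+v/5] for u,v in a],z,L)
a=f([(205,262),(300,277)],112.5); b=f([(180,180),(330,335)],110)
for w in (a,b): d=w[1]-w[0]; print(w[:,:2],np.arctan2(d[1],d[0]),np.hypot(*d[:2]))
az=-1.6;R=rotdir([0,0,-1],[np.cos(az),np.sin(az),0]); go([511.5,-189.8,267-18.7],R); st()
E
```

```text
[[ 517.05544326 -179.31192495]
 [ 512.35607165 -204.15532616]] -1.757747176245571 25.283960869848986
[[ 538.41847938 -173.48034661]
 [ 496.13272179 -211.88045863]] -2.4043150091969165 57.119645469093044
shift [  -3.7    3.3 -157.5] rotvec [0.002 0.003 0.001]
t 17.95 q [-3.610e-01  1.120e-01  1.564e+00 -1.000e-03  1.462e+00  1.240e+00] tcp [ 515.2 -193.1  405.8] x [ 0.003 -0.002 -1.   ] z [-0.03  -1.     0.002] F [-0.2 -0.6  0.9] M [ 0.01 -0.06 -0.02] op 56.3
```

step_arm:
  rows:
    - [-2,2,-20,0,0,0,56]
    - [-4,3.5,-45,0,0,0,56]
    - [-4,3.5,-70,0,0,0,56]
    - [-4,3.5,-95,0,0,0,56]
    - [-4,3.5,-120,0,0,0,56]
    - [-4,3.5,-140,0,0,0,56]
    - [-4,3.5,-154,0,0,0,56]
    - [-4,3.5,-157,0,0,0,56]

```text
clock: 18.95
eef_pos: [511.1, -189.5, 248.0]
tcp_rot: [0.845, 1.569, -0.755]
contact_force: [-0.4, 0.3, 0.3]
opening: 0.655
```

```bash
python3 look.py c15; python3 -c "
from h import *
grab('wrist','w15.png')"
```

```text
t 18.95 q [-3.570e-01  2.110e-01  1.788e+00 -1.000e-03  1.140e+00  1.243e+00] tcp [ 511.1 -189.5  248. ] x [ 0.001 -0.001 -1.   ] z [-0.03  -1.     0.001] F [-0.4  0.3  0.3] M [ 0.02  0.04 -0.07] op 55.9
```

View pics/w15.png

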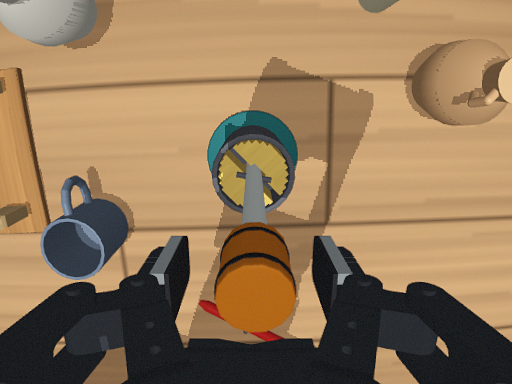

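The head is centred between the pads at (255,275). I close gently, then ease it upright.

step_arm:
  rows:
    - [0,0,0,0,0,0,40]
    - [0,0,0,0,0,0,30]
    - [0,0,0,0,0,0,20]
    - [0,0,0,0,0,0,20]
    - [1,0,0,0,0,0,20]
    - [2,0,0,0,0,0,20]
    - [3,-0.5,0,0,0,0,20]
    - [4,-0.5,0,0,0,0,20]
  force: 30

```text
clock: 20.05
eef_pos: [515.3, -190.5, 249.6]
tcp_rot: [0.876, 1.567, -0.724]
contact_force: [-2.1, -2.4, 7.1]
opening: 0.34
```

```bash
python3 look.py c16; python3 -c "
from h import *
grab('wrist','w16.png')"
```

```text
t 20.05 q [-3.560e-01  2.160e-01  1.779e+00 -1.000e-03  1.144e+00  1.245e+00] tcp [ 515.3 -190.5  249.6] x [ 0.003 -0.002 -1.   ] z [-0.03  -1.     0.002] F [-2.1 -2.4  7.1] M [-0.63  0.63 -0.01] op 29.0
```

View pics/c16.png

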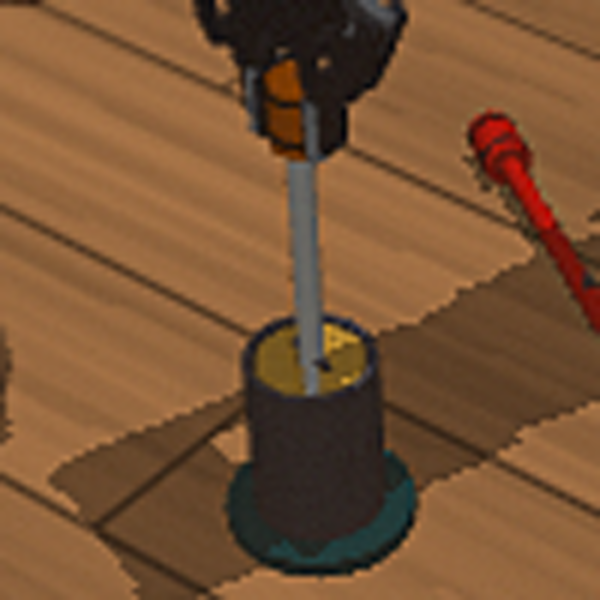

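step_arm:
  rows:
    - [0,0,-0.5,0,0,-0.08,20]
    - [0,0,-0.5,0,0,-0.16,20]
    - [0,0,-0.5,0,0,-0.24,20]
    - [0,0,-0.5,0,0,-0.32,20]
    - [0,0,-0.5,0,0,-0.4,20]
    - [0,0,-0.5,0,0,-0.48,20]
    - [0,0,-0.5,0,0,-0.54,20]
    - [0,0,-0.5,0,0,-0.54,20]

```text
clock: 21.15
eef_pos: [514.9, -190.1, 248.6]
tcp_rot: [0.575, 1.568, -1.565]
contact_force: [-0.9, -0.1, -1.6]
opening: 0.344
```

```bash
cat > wl.py <<'E'
from h import *
import sys
st(); p,d,s=grab('wrist'); cv2.imwrite('pics/%s.png'%sys.argv[1],cv2.resize(p[100:340,130:380],None,fx=2.4,fy=2.4,interpolation=2)[:,:,::-1])
E
python3 wl.py w17
```

```text
t 21.15 q [-0.355  0.217  1.779 -0.003  1.144  1.786] tcp [ 514.9 -190.1  248.6] x [ 0.    -0.003 -1.   ] z [-0.539 -0.842  0.002] F [-0.9 -0.1 -1.6] M [-0.01 -0.02 -0.02] op 29.4
```

View pics/w17.png

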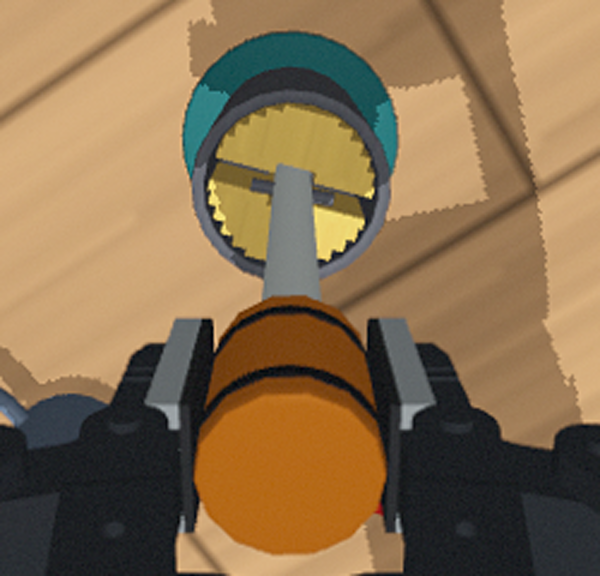

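Pin and slot are now nearly parallel, the pin from (252,183) to (333,200) against slot edges of about the same slope, and the upward force is gone. A little more turn, with light pressure down.

step_arm:
  rows:
    - [0,0,0,0,0,-0.03,20]
    - [0,0,-0.5,0,0,-0.05,20]
    - [0,0,-1,0,0,-0.06,20]
    - [0,0,-1.5,0,0,-0.07,20]
    - [0,0,-2,0,0,-0.07,20]
    - [0,0,-2.5,0,0,-0.07,20]
    - [0,0,-3,0,0,-0.07,20]
    - [0,0,-3,0,0,-0.07,20]

```text
clock: 22.2
eef_pos: [515.0, -190.1, 245.6]
tcp_rot: [0.598, 1.568, -1.611]
contact_force: [0.1, 0.3, -1.2]
opening: 0.341
```

```bash
python3 wl.py w18
```

```text
t 22.2 q [-0.355  0.22   1.782 -0.003  1.138  1.855] tcp [ 515.  -190.1  245.6] x [-0.    -0.003 -1.   ] z [-0.596 -0.803  0.002] F [ 0.1  0.3 -1.2] M [-0.02  0.04 -0.02] op 29.1
```

View pics/w18.png

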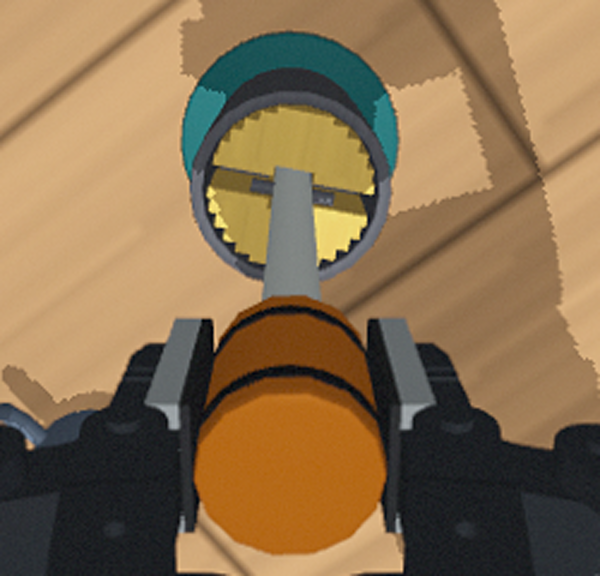

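The pin has dropped into the slot with no resisting force. I lower it on.

step_arm:
  rows:
    - [0,0,-2.5,0,0,0,20]
    - [0,0,-5,0,0,0,20]
    - [0,0,-7.5,0,0,0,20]
    - [0,0,-10,0,0,0,20]
    - [0,0,-12.5,0,0,0,20]
    - [0,0,-15,0,0,0,20]
    - [0,0,-17,0,0,0,20]
    - [0,0,-18,0,0,0,20]

```text
clock: 23.25
eef_pos: [515.0, -190.2, 227.5]
tcp_rot: [0.617, 1.568, -1.592]
contact_force: [-0.1, -0.8, -1.7]
opening: 0.344
```

```bash
python3 wl.py w19
```

```text
t 23.25 q [-0.355  0.239  1.802 -0.003  1.1    1.856] tcp [ 515.  -190.2  227.5] x [-0.    -0.003 -1.   ] z [-0.596 -0.803  0.002] F [-0.1 -0.8 -1.7] M [-0.03  0.    0.05] op 29.4
```

step_arm:
  rows:
    - [0,0,-2,0,0,0,20]
    - [0,0,-4,0,0,0,20]
    - [0,0,-5.5,0,0,0,20]
    - [0,0,-7,0,0,0,20]
    - [0,0,-8,0,0,0,20]
    - [0,0,-8.5,0,0,0,20]
    - [0,0,-9,0,0,0,20]
    - [0,0,-9,0,0,0,20]

```text
clock: 24.3
eef_pos: [515.4, -190.4, 219.2]
tcp_rot: [0.945, 1.567, -1.264]
contact_force: [-0.6, 0.5, 6.0]
opening: 0.342
```

```bash
python3 -c "
from h import *
st()"
```

```text
t 24.3 q [-0.355  0.248  1.81  -0.003  1.082  1.856] tcp [ 515.4 -190.4  219.2] x [ 0.001 -0.003 -1.   ] z [-0.596 -0.803  0.002] F [-0.6  0.5  6. ] M [-0.11  0.21 -0.01] op 29.2
```

A 6 N upward force at 30 mm below the standing height: the tip is on the floor. Release and rise straight up.

step_arm:
  rows:
    - [0,0,-0.5,0,0,0,20]
    - [0,0,-0.5,0,0,0,20]
    - [0,0,0,0,0,0,30]
    - [0,0,0,0,0,0,36]
    - [0,0,0,0,0,0,46]
    - [0,0,0,0,0,0,56]
    - [0,0,0,0,0,0,60]
    - [0,0,0,0,0,0,60]

```text
clock: 25.3
eef_pos: [515.5, -190.4, 219.2]
tcp_rot: [0.956, 1.567, -1.253]
contact_force: [-0.0, -0.5, -0.1]
opening: 0.705
```

step_arm:
  rows:
    - [0,0,5,0,0,0,60]
    - [0,0,15,0,0,0,60]
    - [0,0,30,0,0,0,60]
    - [0,0,50,0,0,0,60]
    - [0,0,75,0,0,0,60]
    - [0,0,100,0,0,0,60]
    - [0,0,130,0,0,0,60]
    - [0,0,150,0,0,0,60]

```text
clock: 26.3
eef_pos: [515.8, -190.5, 372.0]
tcp_rot: [1.326, 1.565, -0.883]
contact_force: [0.1, 0.0, 0.4]
opening: 0.7
```

```bash
python3 look.py c20; python3 - <<'E'
from h import *
p,d,s=grab('wrist','w20.png'); grab('scene','scene20.png'); L=np.load('last_wrist.npz')
hsv=cv2.cvtColor(p,cv2.COLOR_RGB2HSV); o=cv2.inRange(hsv,(5,150,60),(20,255,255)); 
ys,xs=np.nonzero(o); q=pts('wrist',np.c_[xs,ys],L); t=(q[:,2]>200)&(q[:,2]<300)&(np.hypot(q[:,0]-515,q[:,1]+190)<40); print(t.sum(),np.percentile(q[t][:,2],[50,70,90]),q[t].mean(0))
E
```

```text
t 26.3 q [-0.355  0.126  1.618 -0.003  1.393  1.855] tcp [ 515.8 -190.5  372. ] x [ 0.003 -0.004 -1.   ] z [-0.596 -0.803  0.001] F [0.1 0.  0.4] M [0.03 0.02 0.  ] op 59.8
1169 [257.71802807 258.16840949 258.70398092] [ 516.19170624 -188.66512176  255.02698471]
```

View pics/c20.png

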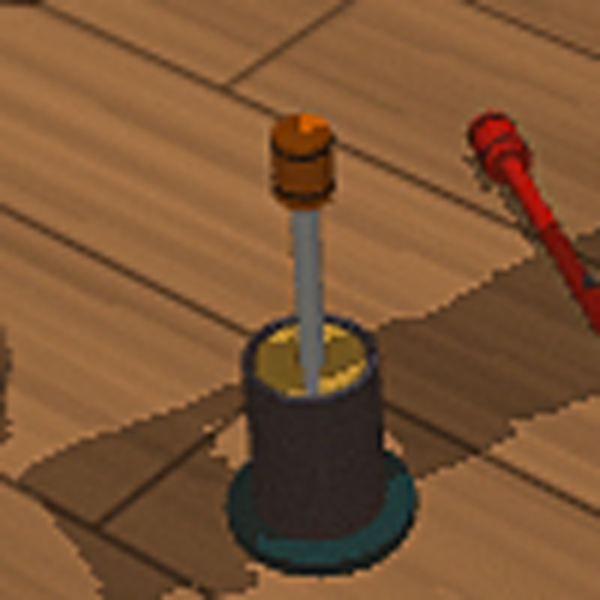

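View pics/w20.png

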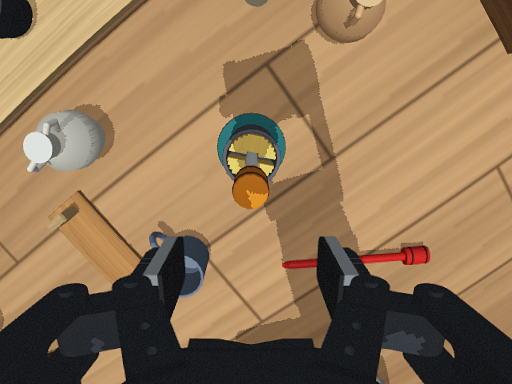

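View pics/scene20.png

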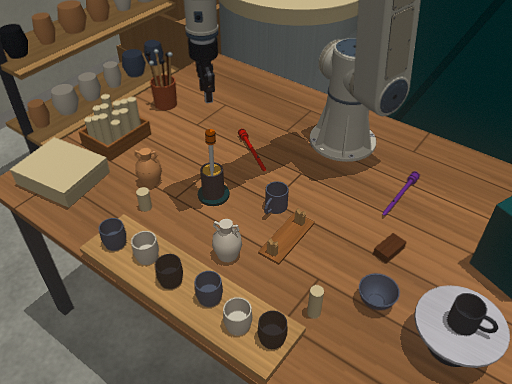

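The head top measures z ≈ 258 against 257 expected when fully home. The pin is out of sight in the slot, the gripper is clear above, and the bystanders are at the same scene pixels as at the start. I'm handing it in.

```bash
python3 -c "
from h import *
print(order.sign_off())"
```

```text
the job is handed in; nothing more can be done
None
```

The probe is standing fully home in the well, released, and the job was handed in at about 26 s of the 72 s limit.

- **First placing:** I took the probe from the cradle by its orange head and tilted it upright. I lowered it until the cross-pin rested across the brass collar, about 0.64 rad off the slot, with a 6.4 N contact force. I then let go and backed away, and it stood on its own.
- **Turning it home:** I gripped the head again from straight above and turned it about 0.61 rad until the pin dropped into the slot. It sank 30 mm with no resistance until the tip met the floor at 6 N. I released it and rose clear.

**Last checks:**
- The head top measured z ≈ 258 mm, against 257 mm expected when fully home.
- The pin was out of sight inside the slot, and the wrist force was near zero with the gripper clear.
- By eye, the pots, props and block sit at the same places in the scene picture as at the start.

**Disagreements:** the cameras differed by about 3 mm on the well's centre, so I corrected using relative views and light touch. While standing on the collar the probe leaned about 0.035 rad within the bore's play, and I eased it upright before turning. No check failed.

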